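# Fit the ventilation spacer in the relay row and hold the row closed

### The arm

A 7-joint arm with a two-finger parallel gripper is mounted at the origin on the work surface. World frame = base frame: x ahead of the robot, y to its left, z up, the work surface at z = 0. Lengths are in m, angles in degrees, forces in N, time in s.
With the tool pointing down it reaches from about 0.4 to 0.85 m from the base axis. Payload 10.4 kg.
Tool frame: the origin (TCP) lies on the centre line of the jaws, within the pads' length; the fingertips stand 25 mm ahead of it and the grasp point (between the pads) lies 6 mm ahead of it; z points along the fingers, y is the line along which they close (so a half turn about z gives the same grasp; the last joint's range is limited). The gripper opens to 87 mm and grips with 3 to 60 N. Pads are 19 mm wide; open, the fingers measure 117 mm over their backs; the gripper's body (75 mm by 190 mm) begins 51 mm behind the grasp point.
Start: joints at [-75.035, 19.034, -3.707, 83.658, 1.238, 77.344, -5.071], TCP at [0.175, 0.6, 0.248] pointing down, gripper open.
Joint ranges: [-148.97, 148.97], [-28.65, 121.19], [-84.17, 76.75], [9.2, 138.47], [-72.65, 252.65], [3.7, 117.97], [-149.18, 149.18]. Speed limits (degrees/s): [127.2, 127.2, 159.86, 159.86, 180, 180, 180].

### API

Orientations are given as a 3x3 rotation matrix whose columns are the frame's x, y, z axes.
In Python, from cell import ctrl gives the robot as it stands.
- The arm moves only by the tool arm_command, never from a script. Its argument "rows" is one flat list of numbers, 7 for each row, row after row: the turn, a rotation vector about the world's x, y, z in units of 8 degrees (1.0 is 8 degrees), then the shift along the world's x, y, z in units of 60 mm (1.0 is 60 mm), then the finger opening in mm, from 0 to 87. A call has 1 to 20 rows; each row shifts and turns the commanded pose from where the row before left it; what a row does not reach is not made up. A row lasts 1/8 s, in which the tool goes at most 62.5 mm and 10.7 degrees, less where a joint would pass 70% of its speed; a pose out of reach is approached as far as the arm can. A call is refused whole if a number of a shift passes 1 or a number of a turn 1, either way. A call with a gripper value outside its range is refused whole. The fingers move at their own pace and stop on an object; the grip force is fixed at half the most. Time passes only in rows, so rows that do not move let the fingers close. It gives the time, the measured TCP pose, the force, the opening and the grip force at its end, in the units of the state.
- ctrl.get_obs(): the state, without advancing time (a new reading comes with each control period).
- ctrl.read_camera(name): name is "scene" or "top"; returns the picture (384x512x3 uint8, red, green, blue); there is no depth.
- ctrl.camera_info(name): a dict with "intrinsics" (3x3 intrinsics, pixels), "extrinsics" (4x4, takes a point from world to camera coordinates). Camera axes: x right, y up, looking along -z (the intrinsics and any distortion apply to the point x, -y, -z); pixel columns grow to the right and rows downward; lengths in m; the calibration is good to about 2 mm. A picture is of the moment at which its call begins. camera_info takes no time and is no camera call.
- ctrl.hand_in(): hands the job in; it is judged then, once.
Trained networks look in the newest picture that a camera, given by its name, has taken for a name from the list of things; names that differ only in an ending like _2 or _b are one class to them, and where a whole thing is asked for, a point or a joint stands for the part that bears it (a point fixed in the world has none). Each returns a list of dicts, best first, with "score" (0 to 1); they miss things now and then, are a little off and sometimes report something else, mostly with a low value. They report only what shows in the picture. A call takes as long as a camera call. They do not tell look-alikes from the thing itself.
- ctrl.look_for(camera, query): "box" ([left, top, width, height] in pixels, round what is visible of it).
- ctrl.regions_of(camera, query): "region" (384x512 bool, what is visible of it) and "box" ([left, top, width, height] in pixels, round what is visible of it).
The state is a dict: "time": time; "q": joint angles; "joint_velocities": joint speeds; "tau": joint torques, N m; "tool_pos": TCP position; "ee_rot": TCP orientation; "force": force on the tool from outside, world axes, zero at the start; "wrist_torque": the same for the moment, N m; "opening": finger opening in m; "finger_force": force on a finger pad.
Only numpy, scipy, OpenCV 4.12 (cv2) and the standard library are available. Lean on these libraries where they do the work, as an engineer would, in place of code of your own. Each camera call takes 0.05 s, during which the arm holds its last target. There are 200 camera calls.

### The job

On the mounting plate, one gap in the row of rail devices is wide enough for the loose blank spacer: set the spacer upright on the rail in that gap, feet astride the rail, without shifting the devices to make room. Then push the breaker at the open end of the row along the rail until everything stands flush, side to side, against the fixed end bracket, and finish with the gripper still holding the row firmly pressed together so that a colleague can fit the second bracket. Leave the other things on the bench where they are.

Things in the scene. Friction and masses are not known exactly. Their poses are not given: they have to be found in the camera images.
- plate: steel mounting plate lying on the bench, fixed, 12 mm thick, x -62..118, y -175..175 mm. Origin on its underside below the rail's centre line; x across the rail, y along it, z up. Aluminium rail 35 mm wide, 320 mm long, top 19.5 mm above the origin. Slotted wire duct at x 73..103 mm, 50 mm high. On the rail from -y to +y: fixed bracket, two contactors and a relay in any order, breaker, free rail
- stop: the end bracket screwed fast to the rail at its -y end, plastic, 48 x 10 mm and 48 mm high above the rail; origin on the rail top, at the middle of its +y face, which the row is pressed against (plate y = -140 mm).
- contactor1: light grey contactor on the rail: 86 mm across the rail, 36 mm wide along it; shoulders 40 mm above the rail top, and a central nose 45 mm across (whole width) up to 60 mm. Origin on the rail top, centre of its base; axes as the plate's. It slides along the rail only (about 1 N of friction) and stays where it is left.
- contactor2: a second contactor, the same in every way.
- relay: light grey timing relay with two small dials on its nose; on the rail, profile and sliding as the contactors', but only 18 mm wide along the rail. Its origin lies on the rail top in the plane of its +y side face: the relay spans y -18..0 mm of its own frame.
- breaker: two-pole breaker with a dark toggle (top 72 mm above the rail), always the last device at the open +y end; profile, 36 mm width, central origin and sliding as the contactors'. At the start one gap in the row is 25 to 31 mm wide, the other three (next to bracket, devices, breaker) 7 to 13 mm. With spacer in and row flush its origin is at plate y = -14 mm. 90 mm of clear rail beyond it
- spacer: loose blank spacer, light grey plastic, 60 g, standing on the bench: 86 mm long (its x), 18 mm thick (its y), 66 mm tall. Origin: centre of underside. Two feet 6 mm high leave a slot 40 mm wide that goes over the rail; shoulders at 46 mm, then a central nose 45 mm long, 18 mm thick, 46 to 66 mm high, to hold it by. Seated on the rail its origin is 13.5 mm above the plate's. Either way round fits
- spare: spare contactor, not needed: standing on the bench, 86 x 36 x 65 mm, origin at the centre of its underside.
- bracket: loose end bracket for the colleague, lying on the plate beside the open end of the rail (plate x about -42 mm, y 70..165), 70 x 12 x 12 mm, origin at its underside.
- receptacle: metal round connector receptacle with 42 mm square flange, 39 mm tall, standing on the bench, origin at its underside.
- plug: metal round connector plug, diameter 44 mm, 78 mm tall, standing, origin at its underside.
- cap: yellow dust cap, diameter 40 mm, 18 mm tall, origin at its underside.
- driver: screwdriver lying along its x, origin under it.
- tape: roll of paper tape, diameter 72 mm, 19 mm tall, lying flat, origin at its underside.
Mind the look-alikes: they are no part of the job. Leave any green or red look-alike of the spacer alone.

How it is judged (in metres and radians):
On the way:
1. the spacer stands upright, fully down on the rail, in the gap that was wide enough, and no device has been shifted more than 6 mm (z of spacer in the frame of plate between 0.011 and 0.0165 m and x of spacer in the frame of plate between -0.005 and 0.005 m and angle between spacer's own z axis and vertical below 0.1 rad and angle between the y axis of spacer and the y axis of plate, either way round below 0.12 rad and y of spacer in the frame of relay between 0.0065 and 0.0265 m and distance of each of contactor1, contactor2, relay, breaker from where it was at the start of the episode below 0.006 m), for 0.2 s.
At the end, for the whole second after the job is handed in: the spacer stands square on the rail (down to 3 mm) in the gap that was wide enough; all gaps together are under 2.5 mm; the gripper still presses the breaker with over 3 N and the row bears on the fixed end bracket with over 3 N, at rest, through the last second (z of spacer in the frame of plate between 0.011 and 0.0165 m and x of spacer in the frame of plate between -0.005 and 0.005 m and angle between spacer's own z axis and vertical below 0.1 rad and angle between the y axis of spacer and the y axis of plate, either way round below 0.12 rad and y of spacer in the frame of relay between 0.0055 and 0.0115 m and y of breaker in the frame of plate between -0.022 and -0.0115 m and contact force between stop and anything else above 3 N and contact force between any of the fingers, the arm and breaker above 3 N and linear speed of each of contactor1, contactor2, relay, breaker below 0.01 m/s); the arm keeps its last pose, push and grip.
It fails at once if another loose thing on the bench or plate is shifted by more than 30 mm (distance of any of spare, bracket, receptacle, plug, cap, driver, tape from where it was at the start of the episode above 0.03 m).
It also fails if it takes over 54 s, if anything falls off the work surface, if the arm or the gripper's body presses on something with over 40 N, if the wrist force passes 120 N, or if a joint passes its speed limit or range.

## Working session

There is one attempt and no reset: what is moved stays moved. The work goes in short steps, Python scripts to look and compute and a tool call to move; the robot and the scene stay as the last step left them, time stands still between calls to the robot, and variables do not carry over. Pictures are saved under pics/ and viewed, at most 10 in all, crops included, and the job is handed in when it is done.

Besides the shell and the picture viewer there is one more tool, called in YAML: its name, and indented under it one key for each argument. arm_command: Moves the arm, as the interface text tells. Its arguments: {"type":"object","properties":{"rows":{"type":"array"}},"required":["rows"]}

```bash
mkdir -p pics; ls
python3 - <<'E'
from cell import ctrl
import cv2,numpy as np
for n in("scene","top"):
    im=ctrl.read_camera(n); cv2.imwrite(f"pics/{n}0.png",cv2.cvtColor(cv2.resize(im,(800,600),interpolation=cv2.INTER_CUBIC),cv2.COLOR_RGB2BGR))
    i=ctrl.camera_info(n); print(n,np.round(i["intrinsics"],1).tolist(),np.round(i["extrinsics"],3).tolist(),[k for k in i])
    for q in("plate","stop","contactor1","relay","breaker","spacer","spare","bracket"):
        print(q,[(np.round(d["box"]).tolist(),round(float(d["score"]),2)) for d in ctrl.look_for(n,q)][:5])
o=ctrl.get_obs();print(o["time"],o["tool_pos"],o["ee_rot"],o["opening"],o["force"])
E
```

```text
pics
scene [[355.5, 0.0, 258.3], [0.0, 355.5, 193.1], [0.0, 0.0, 1.0]] [[-0.299, 0.954, 0.005, 0.224], [-0.74, -0.234, 0.631, 0.397], [0.603, 0.185, 0.776, -1.388], [0.0, 0.0, 0.0, 1.0]] ['intrinsics', 'extrinsics']
plate [([216.0, 161.0, 135.0, 81.0], 0.73)]
stop []
contactor1 [([239.0, 159.0, 24.0, 28.0], 0.68), ([269.0, 166.0, 27.0, 34.0], 0.64), ([413.0, 203.0, 18.0, 35.0], 0.41)]
relay [([256.0, 160.0, 17.0, 32.0], 0.71)]
breaker [([284.0, 168.0, 22.0, 38.0], 0.74), ([257.0, 162.0, 14.0, 28.0], 0.67)]
spacer [([413.0, 202.0, 15.0, 34.0], 0.96), ([414.0, 168.0, 26.0, 32.0], 0.89), ([375.0, 194.0, 18.0, 30.0], 0.58)]
spare [([159.0, 149.0, 28.0, 32.0], 0.57), ([106.0, 169.0, 28.0, 24.0], 0.26)]
bracket [([316.0, 187.0, 23.0, 12.0], 0.63)]
top [[378.4, 0.0, 257.4], [0.0, 378.4, 193.8], [0.0, 0.0, 1.0]] [[-0.019, -1.0, -0.013, -0.015], [0.989, -0.021, 0.146, -0.616], [-0.146, -0.01, 0.989, -1.114], [0.0, 0.0, 0.0, 1.0]] ['intrinsics', 'extrinsics']
plate [([186.0, 184.0, 116.0, 62.0], 0.92)]
stop []
contactor1 [([241.0, 208.0, 12.0, 27.0], 0.67), ([278.0, 211.0, 8.0, 31.0], 0.55)]
relay [([265.0, 209.0, 4.0, 30.0], 0.74)]
breaker [([187.0, 184.0, 115.0, 61.0], 0.73), ([226.0, 207.0, 14.0, 30.0], 0.62), ([263.0, 208.0, 7.0, 28.0], 0.21)]
spacer [([105.0, 255.0, 27.0, 24.0], 0.75), ([147.0, 214.0, 13.0, 27.0], 0.67), ([116.0, 212.0, 14.0, 30.0], 0.63), ([334.0, 166.0, 14.0, 12.0], 0.3)]
spare [([352.0, 204.0, 19.0, 28.0], 0.63)]
bracket [([194.0, 228.0, 24.0, 9.0], 0.67)]
0.9 [0.1750138  0.60001859 0.24757125] [[-9.59993743e-01  2.80021451e-01  7.36282051e-06]
 [ 2.80021451e-01  9.59993740e-01  7.46925636e-05]
 [ 1.38472585e-05  7.37661414e-05 -9.99999997e-01]] 0.08687320835676031 [ 0.77804955 -0.94472275  0.6584534 ]
```

Run:
```python
from cell import ctrl
import cv2,numpy as np
a=ctrl.read_camera("scene");b=ctrl.read_camera("top")
np.save("a.npy",a);np.save("b.npy",b)
def s(im,x0,y0,x1,y1,k,n):
    cv2.imwrite(n,cv2.cvtColor(cv2.resize(im[y0:y1,x0:x1],None,fx=k,fy=k,interpolation=cv2.INTER_CUBIC),cv2.COLOR_RGB2BGR))
s(a,200,120,460,270,3,"pics/a1.png");s(b,90,150,350,300,3,"pics/b1.png")
```

```text
(no output)
```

View pics/a1.png

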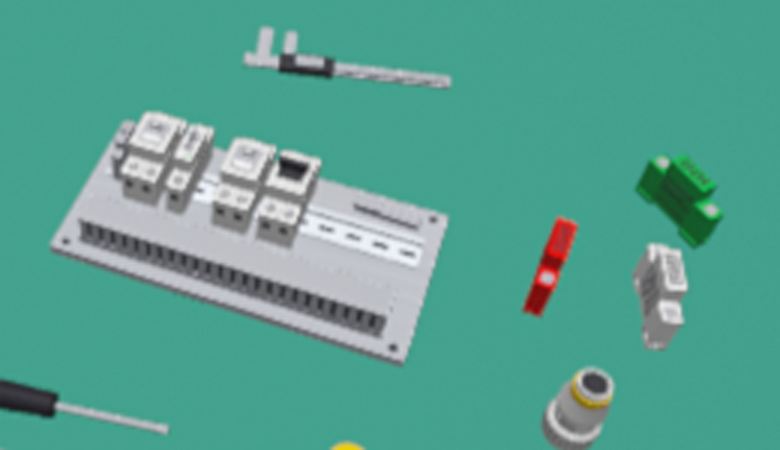

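View pics/b1.png

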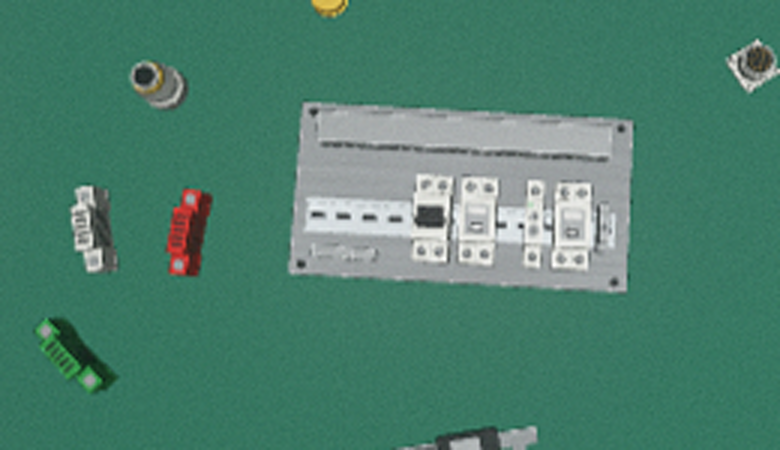

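Both views show the same row, reading from the fixed bracket: contactor, relay, wide gap, contactor, breaker. The grey spacer is near top-view pixel (120,227), with the red look-alike at about (152,228) and the green one at about (113,268). Next I'll fit the plate and spacer poses from the colour masks.

```bash
cat > h.py <<'E'
import cv2,numpy as np
from cell import ctrl
from scipy.optimize import minimize
I={n:ctrl.camera_info(n) for n in("scene","top")}
def proj(n,P):
    P=np.asarray(P,float);E=np.array(I[n]["extrinsics"]);K=np.array(I[n]["intrinsics"])
    c=P@E[:3,:3].T+E[:3,3]; c=c*[1,-1,-1]; u=c@K.T; return u[:,:2]/u[:,2:]
def box(x0,x1,y0,y1,z0,z1): return np.array([[x,y,z] for x in(x0,x1) for y in(y0,y1) for z in(z0,z1)])/1000.
def place(B,p):  # p: x,y,yaw,z
    c,s=np.cos(p[2]),np.sin(p[2]); return B@np.array([[c,s,0],[-s,c,0],[0,0,1]])+[p[0],p[1],p[3]]
S=8
def sil(n,boxes,p,win):
    x0,y0,x1,y1=win; m=np.zeros(((y1-y0)*S,(x1-x0)*S),np.uint8)
    for B in boxes:
        q=((proj(n,place(B,p))+.5-[x0,y0])*S*16-8).astype(np.float32)
        cv2.fillConvexPoly(m,cv2.convexHull(q).astype(np.int32),255,shift=4)
    return cv2.GaussianBlur(cv2.resize(m,(x1-x0,y1-y0),interpolation=cv2.INTER_AREA).astype(np.float32)/255,(0,0),.5)
def grey(im,win):   # soft "not green"
    x0,y0,x1,y1=win; f=im[y0:y1,x0:x1].astype(np.float32)
    return np.clip(1-(f[...,1]-f[...,0])/f[...,1]/.3,0,1)
SP=[box(-43,-20,-9,9,0,6),box(20,43,-9,9,0,6),box(-43,43,-9,9,6,46),box(-22.5,22.5,-9,9,46,66)]
PL=[box(-62,118,-175,175,0,12),box(73,103,-160,160,12,50)]
def fit(ims,wins,boxes,p0,free,step):
    p0=np.array(p0,float); free=list(free)
    T={n:grey(ims[n],wins[n]) for n in wins}
    def f(d):
        p=p0.copy();p[free]+=d*np.array(step); return sum(((sil(n,boxes,p,wins[n])-T[n])**2).sum() for n in wins)
    sx=np.vstack([np.zeros(len(free)),np.eye(len(free))])
    r=minimize(f,np.zeros(len(free)),method="Nelder-Mead",options=dict(initial_simplex=sx,xatol=1e-3,fatol=1e-3,maxiter=600))
    p=p0.copy();p[free]+=r.x*np.array(step); return p,r.fun
def unproj(n,uv,z):
    E=np.array(I[n]["extrinsics"]);K=np.array(I[n]["intrinsics"])
    d=E[:3,:3].T@(np.linalg.inv(K)@[uv[0],uv[1],1]*[1,-1,-1]); c=-E[:3,:3].T@E[:3,3]
    return c+d*(z-c[2])/d[2]
E
python3 - <<'E'
from h import *
ims={"scene":np.load("a.npy"),"top":np.load("b.npy")}
for n in I:E=np.array(I[n]["extrinsics"]);print(n,"cam at",-E[:3,:3].T@E[:3,3])
s=unproj("top",(120,227),.05); 
print(s,proj("scene",[s]))
W={"scene":(400,195,436,245),"top":(108,205,136,248)}
for ws in(W,{"scene":W["scene"]},{"top":W["top"]}):
    p,e=fit(ims,ws,SP,[s[0],s[1],0.05,0],[0,1,2] if len(ws)<2 else [0,1,2,3],[.01,.01,.1]+([.01] if len(ws)>1 else []));print("spacer",p,e)
c=[unproj("top",(90+x/3,150+y/3),.012) for x,y in((303,102),(633,120),(628,292),(289,272))]
print(np.round(c,3)); m=np.mean(c,0); y=np.arctan2(*(-(np.array(c[0])-c[1])[:2]*[1,-1]))
WP={"scene":(210,150,356,246),"top":(180,178,308,252)}
o=m-[.028,0,0]
for ws in(WP,{"scene":WP["scene"]},{"top":WP["top"]}):
    p,e=fit(ims,ws,PL,[o[0],o[1],y,0],[0,1,2] if len(ws)<2 else [0,1,2,3],[.01,.01,.05]+([.01] if len(ws)>1 else []));print("plate",p,e)
E
```

```text
scene cam at [1.19803395 0.13619264 0.8258574 ]
top cam at [ 0.44561438 -0.03949683  1.19201514]
[0.5216446  0.38989774 0.05      ] [[420.90242156 210.95239154]]
spacer [ 5.25780279e-01  3.93418465e-01  1.48250149e-01 -3.30225606e-04] 43.99531173706055
spacer [0.52595006 0.39287659 0.13972854 0.        ] 11.232139587402344
spacer [0.52609733 0.39429241 0.17135365 0.        ] 27.972105026245117
[[ 0.656  0.183  0.012]
 [ 0.629 -0.165  0.012]
 [ 0.451 -0.154  0.012]
 [ 0.478  0.196  0.012]]
plate [ 0.52606851  0.01914369 -0.07925906  0.0019881 ] 363.6150817871094
plate [ 0.52389075  0.01906039 -0.08498964  0.        ] 254.44024658203125
plate [ 0.52654761  0.0191954  -0.07642162  0.        ] 87.08895874023438
```

```bash
cat >> h.py <<'E'
def rect(n,im,pl,z,x0,x1,y0=-150,y1=60,k=2):
    ys,xs=np.meshgrid(np.arange(y0,y1,1/k),np.arange(x1,x0,-1/k)); 
    P=place(np.stack([xs,ys,0*xs+z],-1).reshape(-1,3)/1000,pl)
    q=proj(n,P).astype(np.float32).reshape(xs.shape+(2,))
    return cv2.remap(im,q[...,0],q[...,1],cv2.INTER_CUBIC)
E
python3 - <<'E'
from h import *
a,b=np.load("a.npy"),np.load("b.npy")
DEV=[box(-43,43,-140,0,19.5,59.5)]
ims={"scene":a,"top":b}
WP={"scene":(210,150,356,246),"top":(180,178,308,252)}
B=PL+[box(-24,24,-150,-140,19.5,67.5),box(-43,43,-131,-95,19.5,59.5),box(-22.5,22.5,-131,-95,59.5,79.5)]
for ws in(WP,{"scene":WP["scene"]},{"top":WP["top"]}):
    p,e=fit(ims,ws,B,[.526,.019,-.078,0],[0,1,2],[.01,.01,.05]);print("plate",p,e)
    if len(ws)==2: pl=p
np.save("pl.npy",pl)
rows=[]
for n in I:
    rows+= [rect(n,ims[n],pl,79.5,-24,24), rect(n,ims[n],pl,59.5,-45,-22)]
v=np.vstack(rows); v=np.ascontiguousarray(cv2.resize(v,None,fx=1.8,fy=1.8))
for y in range(-150,60,10): cv2.line(v,(int((y+150)*3.6),0),(int((y+150)*3.6),6 if y%50 else 14),(255,0,0),1)
print(v.shape);cv2.imwrite("pics/r.png",v[...,::-1])
E
```

```text
plate [ 0.52581575  0.01878541 -0.07775467  0.        ] 318.1282653808594
plate [ 0.52449725  0.01889941 -0.07963359  0.        ] 207.28836059570312
plate [ 0.52654219  0.01913165 -0.07617455  0.        ] 86.99821472167969
(511, 756, 3)
```

View pics/r.png

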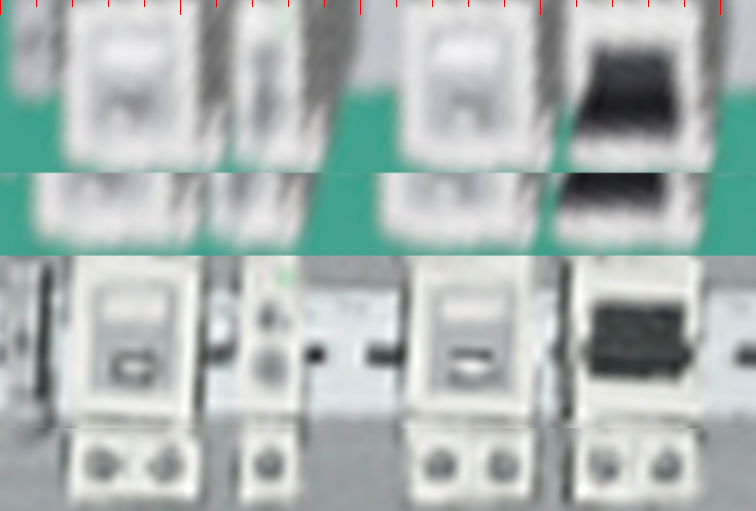

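Run:
```python
from h import *
pl=np.load("pl.npy")
for n,f in(("scene","a"),("top","b")):
    im=np.load(f+".npy")
    for y0,y1 in((60,100),(100,140)):
        r=rect(n,im,pl,19.5,-30,30,y0,y1,4).astype(float).sum(2).mean(1); r=cv2.GaussianBlur(r[:,None],(1,0) if 0 else (0,0),4)[:,0] 
        g=np.diff(r); xs=30-(np.arange(len(g))+.5)/4
        print(n,y0,"top edge x",xs[g.argmax()],"bottom edge",xs[g.argmin()], np.round(r[::16]).astype(int))
# relay / contactor2 edges near wide gap
for n,f in(("scene","a"),("top","b")):
    im=np.load(f+".npy")
    r=rect(n,im,pl,59.5,-42,-30,-150,60,4).astype(float).sum(2).mean(0); r=cv2.GaussianBlur(r[None],(0,0),4)[0];g=np.diff(r)
    from scipy.signal import find_peaks
    for s in(1,-1):
        k=find_peaks(s*g,height=4,distance=12)[0]; print(n,"rise" if s>0 else "fall",[(round(-150+(i+.5)/4,1),int(g[i])) for i in k])
# motion
c,s=np.cos(pl[2]),np.sin(pl[2]); t=np.array([-s,c])*-.0523+pl[:2]
print("target",t, "yaw deg",np.degrees(pl[2]))
```

```text
scene 60 top edge x 3.125 bottom edge -5.125 [587 579 571 656 712 639 547 656 701 591 576 665 633 592 557]
scene 100 top edge x 18.875 bottom edge -25.375 [587 577 567 654 717 663 597 679 705 604 585 670 641 573 434]
top 60 top edge x -2.875 bottom edge 2.875 [486 480 470 573 631 649 649 450 442 640 659 656 536 468 476]
top 100 top edge x -3.125 bottom edge 2.875 [484 484 463 569 641 657 663 536 519 651 660 657 547 475 477]
scene rise [(np.float64(-140.1), 10), (np.float64(-91.4), 8), (np.float64(-82.6), 4), (np.float64(-44.4), 9), (np.float64(4.4), 7), (np.float64(34.9), 7)]
scene fall [(np.float64(-103.6), -4), (np.float64(-95.9), -10), (np.float64(-66.9), -13), (np.float64(-1.6), -14), (np.float64(44.1), -13)]
top rise [(np.float64(-130.9), 19), (np.float64(-118.1), 7), (np.float64(-99.6), 11), (np.float64(-91.4), 4), (np.float64(-83.4), 21), (np.float64(-71.6), 12), (np.float64(-36.1), 12), (np.float64(-23.6), 10), (np.float64(-6.4), 11), (np.float64(0.9), 6), (np.float64(9.4), 31), (np.float64(21.4), 9), (np.float64(38.9), 12)]
top fall [(np.float64(-134.6), -4), (np.float64(-126.9), -9), (np.float64(-108.4), -7), (np.float64(-95.1), -20), (np.float64(-86.9), -6), (np.float64(-79.4), -12), (np.float64(-67.6), -12), (np.float64(-31.9), -8), (np.float64(-14.4), -11), (np.float64(-2.6), -19), (np.float64(5.6), -15), (np.float64(13.4), -11), (np.float64(30.6), -11), (np.float64(43.1), -9)]
target [ 0.52175328 -0.03335657] yaw deg -4.455014307289472
```

arm_command:
  rows: [0, 0, -0.68, 0.49, -0.29, -0.16, 87, 0, 0, -0.68, 0.49, -0.29, -0.16, 87, 0, 0, -0.68, 0.49, -0.29, -0.16, 87, 0, 0, -0.68, 0.49, -0.29, -0.16, 87, 0, 0, -0.68, 0.49, -0.29, -0.16, 87, 0, 0, -0.68, 0.49, -0.29, -0.16, 87, 0, 0, -0.68, 0.49, -0.29, -0.16, 87, 0, 0, -0.68, 0.49, -0.29, -0.16, 87, 0, 0, -0.68, 0.49, -0.29, -0.16, 87, 0, 0, -0.68, 0.49, -0.29, -0.16, 87, 0, 0, -0.68, 0.49, -0.29, -0.16, 87, 0, 0, -0.68, 0.49, -0.29, -0.16, 87, 0, 0, 0, 0, 0, 0, 87, 0, 0, 0, 0, 0, 0, 87]

```text
time: 2.75
tool_pos: [0.5279, 0.3914, 0.132]
ee_rot: [[-0.146, 0.989, -0.0], [0.989, 0.146, 0.0], [0.0, -0.0, -1.0]]
force: [0.5, 0.4, -0.2]
opening: 0.087
finger_force: 0.0
```

arm_command:
  rows: [0, 0, 0, -0.032, 0.035, -0.325, 87, 0, 0, 0, 0, 0, -0.325, 87, 0, 0, 0, 0, 0, -0.325, 87, 0, 0, 0, 0, 0, 0, 87, 0, 0, 0, 0, 0, 0, 30, 0, 0, 0, 0, 0, 0, 30, 0, 0, 0, 0, 0, 0, 30, 0, 0, 0, 0, 0, 0, 30, 0, 0, 0, 0, 0, 0, 30, 0, 0, 0, 0, 0, 0, 30]

```text
time: 4.0
tool_pos: [0.5259, 0.3933, 0.0739]
ee_rot: [[-0.147, 0.989, 0.0], [0.989, 0.147, 0.0], [0.0, 0.0, -1.0]]
force: [0.4, 0.7, 0.2]
opening: 0.0449
finger_force: 30.0
```

arm_command:
  rows: [0, 0, 0, 0, 0, 0.485, 30, 0, 0, 0, 0, 0, 0.485, 30, 0, 0, 0, 0, 0, 0.485, 30, 0, 0, 0, 0, 0, 0.485, 30, 0, 0, -0.161, -0.006, -0.71, 0, 30, 0, 0, -0.161, -0.006, -0.71, 0, 30, 0, 0, -0.161, -0.006, -0.71, 0, 30, 0, 0, -0.161, -0.006, -0.71, 0, 30, 0, 0, -0.161, -0.006, -0.71, 0, 30, 0, 0, -0.161, -0.006, -0.71, 0, 30, 0, 0, -0.161, -0.006, -0.71, 0, 30, 0, 0, -0.161, -0.006, -0.71, 0, 30, 0, 0, -0.161, -0.006, -0.71, 0, 30, 0, 0, -0.161, -0.006, -0.71, 0, 30, 0, 0, 0, 0, 0, 0, 30, 0, 0, 0, 0, 0, 0, 30]

```text
time: 6.0
tool_pos: [0.5223, -0.0321, 0.1903]
ee_rot: [[0.077, 0.997, 0.0], [0.997, -0.077, 0.0], [0.0, 0.0, -1.0]]
force: [0.4, 1.0, -1.5]
opening: 0.0443
finger_force: 30.0
```

Run:
```python
from h import *
a=ctrl.read_camera("scene");b=ctrl.read_camera("top");np.save("a2.npy",a);np.save("b2.npy",b)
o=ctrl.get_obs();print(o["time"],o["tool_pos"],np.degrees(np.arctan2(o["ee_rot"][1,1],o["ee_rot"][0,1])),o["opening"],o["force"])
v=np.hstack([cv2.resize(a[90:250,200:330],None,fx=3,fy=3,interpolation=2),cv2.resize(b[150:310,210:330],None,fx=3,fy=3,interpolation=2)]);print(v.shape);cv2.imwrite("pics/h.png",v[...,::-1])
```

```text
6.1 [ 0.52230598 -0.03134544  0.19018144] -4.307926836005836 0.04473271898370699 [ 0.64249082  0.70557688 -0.62813065]
(480, 750, 3)
```

View pics/h.png

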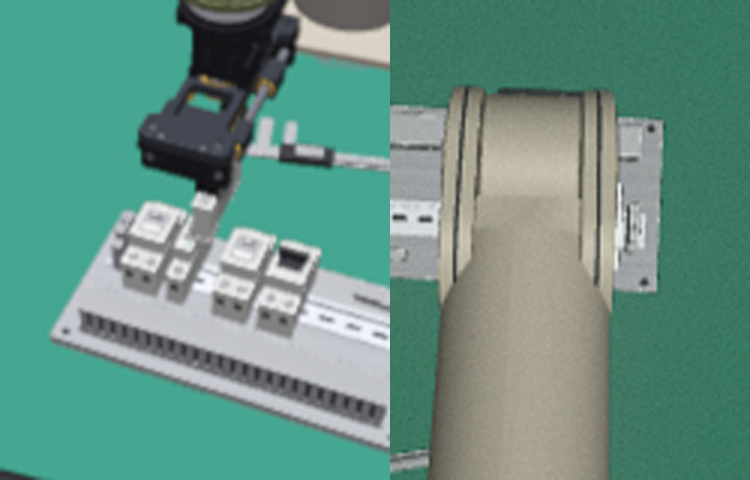

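arm_command:
  rows: [0, 0, 0, 0, -0.02, -0.3, 30, 0, 0, 0, 0, 0, -0.3, 30, 0, 0, 0, 0, 0, -0.3, 30, 0, 0, 0, 0, 0, -0.3, 30, 0, 0, 0, 0, 0, -0.3, 30, 0, 0, 0, 0, 0, 0, 30, 0, 0, 0, 0, 0, 0, 30]

```text
time: 6.98
tool_pos: [0.5226, -0.034, 0.1006]
ee_rot: [[0.077, 0.997, 0.001], [0.997, -0.077, -0.0], [-0.0, 0.001, -1.0]]
force: [0.1, -0.2, -0.1]
opening: 0.0447
finger_force: 30.0
```

Run:
```python
from h import *
a=ctrl.read_camera("scene")
o=ctrl.get_obs();print(o["time"],o["tool_pos"],np.degrees(np.arctan2(o["ee_rot"][1,1],o["ee_rot"][0,1])),o["opening"],o["force"])
cv2.imwrite("pics/h2.png",cv2.resize(a[140:225,215:325],None,fx=7,fy=7,interpolation=2)[...,::-1])
```

```text
7.025 [ 0.52277322 -0.0339379   0.10089276] -4.426356775103676 0.044969180673921715 [ 0.46663462  0.12305555 -1.35914189]
```

View pics/h2.png

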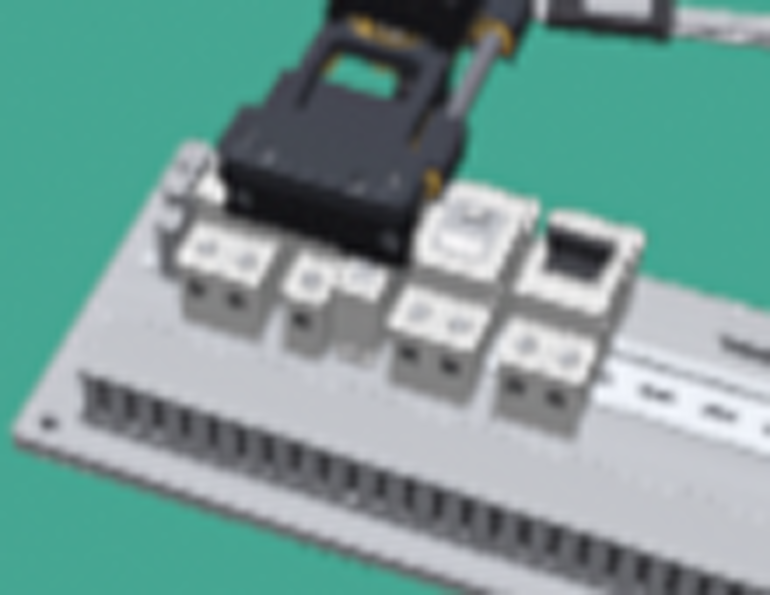

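arm_command:
  rows: [0, 0, 0, -0.005, 0, -0.06, 30, 0, 0, 0, 0, 0, -0.06, 30, 0, 0, 0, 0, 0, -0.05, 30, 0, 0, 0, 0, 0, -0.05, 30, 0, 0, 0, 0, 0, 0, 30]

```text
time: 7.65
tool_pos: [0.5221, -0.0339, 0.0873]
ee_rot: [[0.077, 0.997, 0.0], [0.997, -0.077, 0.0], [0.0, 0.0, -1.0]]
force: [-1.5, -0.1, 4.8]
opening: 0.0448
finger_force: 30.0
```

arm_command:
  rows: [0, 0, 0, 0, 0, -0.02, 30, 0, 0, 0, 0, 0, 0, 30, 0, 0, 0, 0, 0, 0, 30]

```text
time: 8.02
tool_pos: [0.5221, -0.0339, 0.0872]
ee_rot: [[0.077, 0.997, 0.0], [0.997, -0.077, 0.001], [0.001, 0.0, -1.0]]
force: [-8.1, -0.2, 19.5]
opening: 0.0448
finger_force: 30.0
```

arm_command:
  rows: [0, 0, 0, 0, 0, 0.02, 30, 0, 0, 0, 0, 0, 0, 30, 0, 0, 0, 0, 0, 0, 62, 0, 0, 0, 0, 0, 0, 62, 0, 0, 0, 0, 0, 0, 62, 0, 0, 0, 0, 0, 0, 62, 0, 0, 0, 0, 0, 0.35, 62, 0, 0, 0, 0, 0, 0.6, 62, 0, 0, 0, 0, 0, 0.8, 62, 0, 0, 0, -0.2, 0.8, 0.3, 40, 0, 0, 0, -0.2, 0.9, 0, 20, 0, 0, 0, -0.2, 0.9, 0, 0, 0, 0, 0, 0, 0.6, 0, 0, 0, 0, 0, 0, 0, 0, 0]

```text
time: 9.78
tool_pos: [0.4853, 0.1612, 0.2099]
ee_rot: [[0.072, 0.997, -0.0], [0.997, -0.072, 0.0], [0.0, -0.0, -1.0]]
force: [0.5, -1.3, 0.5]
opening: 0.0197
finger_force: 0.0
```

Run:
```python
from h import *
a=ctrl.read_camera("scene");b=ctrl.read_camera("top")
o=ctrl.get_obs();print(o["time"],o["tool_pos"],o["opening"],o["force"])
v=np.hstack([cv2.resize(a[140:225,215:325],None,fx=3.6,fy=3.6,interpolation=2),cv2.resize(b[175:260,190:300],None,fx=3.6,fy=3.6,interpolation=2)])
cv2.imwrite("pics/h3.png",v[...,::-1]);print(v.shape)
```

```text
9.875 [0.4860137  0.15762407 0.20993902] 0.011641299972188067 [-0.26392599 -0.2274288   0.49218056]
(306, 792, 3)
```

View pics/h3.png

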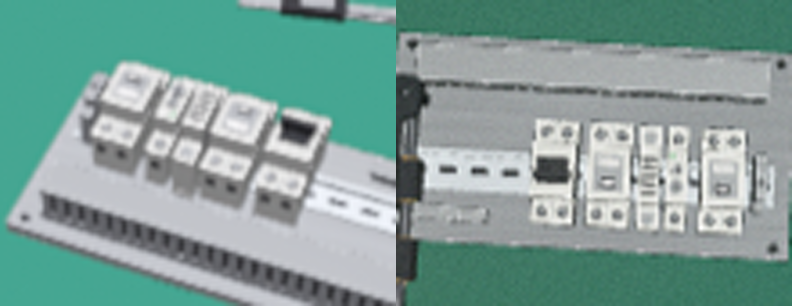

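arm_command:
  rows: [0, 0, 0, 0.39, -0.49, 0, 0, 0, 0, 0, 0.39, -0.5, -0.2, 0, 0, 0, 0, 0, 0, -0.55, 0, 0, 0, 0, 0, 0, -0.55, 0, 0, 0, 0, 0, 0, -0.55, 0, 0, 0, 0, 0, 0, -0.55, 0, 0, 0, 0, 0, 0, 0, 0, 0, 0, 0, 0, 0, 0, 0]

```text
time: 10.88
tool_pos: [0.5336, 0.0979, 0.0674]
ee_rot: [[0.078, 0.997, 0.001], [0.997, -0.078, 0.0], [0.0, 0.001, -1.0]]
force: [0.7, -0.5, -0.6]
opening: 0.0003
finger_force: 0.0
```

arm_command:
  rows: [0, 0, 0, -0.008, -0.1, 0, 0, 0, 0, 0, -0.008, -0.1, 0, 0, 0, 0, 0, -0.008, -0.1, 0, 0, 0, 0, 0, -0.005, -0.06, 0, 0, 0, 0, 0, -0.005, -0.06, 0, 0, 0, 0, 0, -0.005, -0.06, 0, 0, 0, 0, 0, -0.005, -0.06, 0, 0, 0, 0, 0, -0.005, -0.06, 0, 0, 0, 0, 0, -0.005, -0.06, 0, 0, 0, 0, 0, -0.005, -0.06, 0, 0, 0, 0, 0, -0.005, -0.06, 0, 0, 0, 0, 0, -0.005, -0.06, 0, 0, 0, 0, 0, -0.005, -0.06, 0, 0, 0, 0, 0, -0.005, -0.06, 0, 0]

```text
time: 12.62
tool_pos: [0.5282, 0.0411, 0.0661]
ee_rot: [[0.077, 0.997, 0.001], [0.997, -0.077, 0.0], [0.0, 0.001, -1.0]]
force: [2.6, 5.0, -1.8]
opening: 0.0004
finger_force: 2.4
```

arm_command:
  rows: [0, 0, 0, -0.003, -0.035, 0, 0, 0, 0, 0, -0.003, -0.035, 0, 0, 0, 0, 0, -0.003, -0.035, 0, 0, 0, 0, 0, 0, 0, 0, 0]

```text
time: 13.12
tool_pos: [0.5276, 0.0346, 0.0661]
ee_rot: [[0.077, 0.997, 0.0], [0.997, -0.077, -0.0], [-0.0, 0.0, -1.0]]
force: [2.5, 2.7, -0.8]
opening: 0.0005
finger_force: 1.6
```

arm_command:
  rows: [0, 0, 0, -0.002, -0.02, 0, 0, 0, 0, 0, -0.002, -0.02, 0, 0, 0, 0, 0, -0.002, -0.02, 0, 0, 0, 0, 0, 0, 0, 0, 0]

```text
time: 13.62
tool_pos: [0.5275, 0.0337, 0.0662]
ee_rot: [[0.075, 0.997, 0.001], [0.997, -0.075, 0.003], [0.003, 0.001, -1.0]]
force: [4.7, 11.4, -3.4]
opening: 0.0003
finger_force: 6.0
```

arm_command:
  rows: [0, 0, 0, -0.002, -0.025, 0, 0, 0, 0, 0, -0.002, -0.025, 0, 0, 0, 0, 0, 0, 0, 0, 0, 0, 0, 0, 0, 0, 0, 0, 0, 0, 0, 0, 0, 0, 0]

```text
time: 14.25
tool_pos: [0.5275, 0.0336, 0.0663]
ee_rot: [[0.073, 0.997, 0.002], [0.997, -0.073, 0.005], [0.006, 0.001, -1.0]]
force: [4.7, 21.2, -3.9]
opening: 0.0004
finger_force: 10.8
```

Run:
```python
from h import *
a=ctrl.read_camera("scene");b=ctrl.read_camera("top")
o=ctrl.get_obs();print(o["time"],o["tool_pos"],o["opening"],o["force"])
v=np.hstack([cv2.resize(a[135:220,215:325],None,fx=3.6,fy=3.6,interpolation=2),cv2.resize(b[175:260,220:330],None,fx=3.6,fy=3.6,interpolation=2)])
cv2.imwrite("pics/h4.png",v[...,::-1])
```

```text
14.35 [0.52746093 0.03357399 0.066269  ] 0.00038415183986869597 [ 4.89266734 21.06152399 -4.91441438]
```

View pics/h4.png

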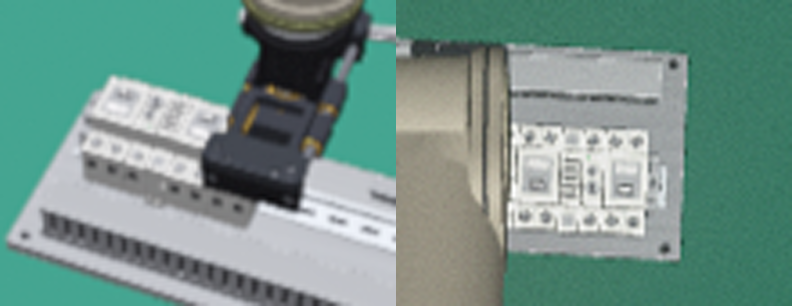

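The row stands flush against the bracket (no gaps in either view), the spacer is still seated between relay and contactor, and the push holds steady at about 21 N.

```bash
python3 -c "
from cell import ctrl
print(ctrl.hand_in())"
```

```text
the job is handed in; nothing more can be done
None
```

I set the spacer on the rail in the wide gap beside the relay, pushed the row flush against the fixed bracket, and handed the job in at about 14 s with the gripper still pressing at about 21 N; the hand-in returned no verdict.

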